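# Set out the class paints in their order of use

### The job

The four paint bottles in the grey rack stand in their order of use, counted from the rack's white end. Move them all into the empty wooden rack in the same order, counted from its own white end: one bottle standing flat in each pocket. Keep the bottles upright all the while.

Things in the scene. Friction and masses are not known exactly. Their poses are not given: they have to be found in the camera images.
- red_bottle (a point): centre (half-way up) of the red paint bottle: closed round bottle, 80 mm tall. Straight red body 42 mm in diameter from its base to 54 mm up (white paper band, 43 mm in diameter), white cap 33 mm in diameter from 60 to 80 mm with a red dot on top. The base is 40 mm below this point. About 110 g. z is up when it stands.
- green_bottle (a point): centre (half-way up) of the green paint bottle: closed round bottle, 80 mm tall. Straight green body 42 mm in diameter from its base to 54 mm up (white paper band, 43 mm in diameter), white cap 33 mm in diameter from 60 to 80 mm with a green dot on top. The base is 40 mm below this point. About 110 g. z is up when it stands.
- blue_bottle (a point): centre (half-way up) of the blue paint bottle: closed round bottle, 80 mm tall. Straight blue body 42 mm in diameter from its base to 54 mm up (white paper band, 43 mm in diameter), white cap 33 mm in diameter from 60 to 80 mm with a blue dot on top. The base is 40 mm below this point. About 110 g. z is up when it stands.
- yellow_bottle (a point): centre (half-way up) of the yellow paint bottle: closed round bottle, 80 mm tall. Straight yellow body 42 mm in diameter from its base to 54 mm up (white paper band, 43 mm in diameter), white cap 33 mm in diameter from 60 to 80 mm with a yellow dot on top. The base is 40 mm below this point. About 110 g. z is up when it stands.
- prep_rack: Grey rack, 300 x 72 mm, plus a 34 mm wide swatch ledge on its -y side. Holds the bottles at first. 4 pockets in a row, white block at its first end (x +135 to +165 mm). Fixed. Origin under the row's middle; x along the row towards the block, z up. Pocket centres y = 0, x = +99 (first, by the block), +33, -33, -99 mm (fourth). Pocket 60 x 60 mm inside, floor at 6 mm, wall tops at 18 mm, walls 6 mm.
- class_rack: Light wooden rack, 300 x 72 mm, empty at the start. 4 pockets in a row, white block at its first end (x +135 to +165 mm). Fixed. Origin under the row's middle; x along the row towards the block, z up. Pocket centres y = 0, x = +99 (first, by the block), +33, -33, -99 mm (fourth). Pocket 60 x 60 mm inside, floor at 6 mm, wall tops at 18 mm, walls 6 mm.
- swatch_red: paper swatch 36 by 26 mm, 2 mm thick, with a red paint dot, fixed on the grey rack's ledge, 52 mm to the -y side of the pocket where the red bottle stands at the start; it stays and so shows which pocket that was. Origin at the centre of its underside.
- swatch_green: paper swatch 36 by 26 mm, 2 mm thick, with a green paint dot, fixed on the grey rack's ledge, 52 mm to the -y side of the pocket where the green bottle stands at the start; it stays and so shows which pocket that was. Origin at the centre of its underside.
- swatch_blue: paper swatch 36 by 26 mm, 2 mm thick, with a blue paint dot, fixed on the grey rack's ledge, 52 mm to the -y side of the pocket where the blue bottle stands at the start; it stays and so shows which pocket that was. Origin at the centre of its underside.
- swatch_yellow: paper swatch 36 by 26 mm, 2 mm thick, with a yellow paint dot, fixed on the grey rack's ledge, 52 mm to the -y side of the pocket where the yellow bottle stands at the start; it stays and so shows which pocket that was. Origin at the centre of its underside.
Mind the look-alikes: they are no part of the job. Of the things like the part that bears red_bottle, leave any that is orange or purple; of the rest the larger one is meant.

How it is judged:
By the outcome, as a careful person would: the job done as asked, in the order asked, and still so for the second after the job is handed in, with the robot touching nothing.
It also fails if it takes over 112 s, if anything falls off the work surface, if the arm or the gripper's body presses on something with over 40 N, if the wrist force passes 120 N, or if a joint passes its speed limit or range.

### The arm

A 6-joint arm with a two-finger parallel gripper is mounted at the origin on the work surface. World frame = base frame: x ahead of the robot, y to its left, z up, the work surface at z = 0. Lengths are in mm, angles in rad, forces in N, time in s.
With the tool pointing down it reaches from about 325 to 925 mm from the base axis. Payload 3.1 kg.
Tool frame: the origin (TCP) lies at the very end of the fingers, on their centre line; the grasp point (between the pads) lies 19 mm behind it (grip_point_offset is the distance from the TCP to the grasp point, in mm); x points along the fingers, z is the direction in which the jaws open and shut, and the axes are right-handed (so a half turn about x gives the same grasp; the last joint's range is limited). The gripper opens to 85 mm and grips with 20 to 120 N. Pads are 22 mm wide; open, the fingers measure 114 mm over their backs; the gripper's body (76 mm by 85 mm) begins 54 mm behind the grasp point. The pads swing forward as they close: fully open they stand 13 mm farther back than shut.
Start: joints at [1.174, 0.217, 1.613, -0, 1.311, -0.112], TCP at [175.584, 599.841, 231.3] pointing down, gripper open.
Joint ranges: [-2.75, 2.75], [-0.78, 2.1], [0.31, 2.55], [-1.13, 4.27], [0.13, 2.63], [-2.58, 2.58]. Speed limits (rad/s): [2.79, 2.79, 3.14, 3.14, 3.14, 3.14].

### API

Orientations are given as a 3x3 rotation matrix whose columns are the frame's x, y, z axes.
In Python, from rig import * gives the robot as it stands.
- The arm moves only by the tool arm_command, never from a script. Its argument "deltas" is one flat list of numbers, 5 for each row, row after row: the finger opening in cm, from 0 to 8.54, then the shift along the world's x, y, z in cm, then the turn about the world's z in degrees. In form: [jaw, x, y, z, spin, jaw, x, y, z, spin, ...]. A call has exactly 8 rows; each row is the pose to reach, as a shift and turn from the pose measured when the call began; what a row does not reach only later rows make up. A row lasts 1/10 s, in which the tool goes at most 50 mm and 8.59 degrees, less where a joint would pass 70% of its speed; a pose out of reach is approached as far as the arm can. A call with a gripper value outside its range is refused whole. The fingers move at their own pace and stop on an object; the grip force is fixed at half the most. Time passes only in rows, so rows that repeat a pose let the fingers close, or fill a call up. It gives the time, the measured TCP pose, the force and the opening at its end, in the units of the state.
- observe(): the state, without advancing time (a new reading comes with each control period).
- get_image(name): name is "scene" or "top" or "wrist"; returns (picture, depth): 384x512x3 uint8, red, green, blue; 384x512 float32, mm along the optical axis (not along the pixel's ray), 0 where there is no reading.
- calibration(name): a dict with "fx", "fy", "cx", "cy" (pixels), "position" and "attitude" of the camera in the world. Camera axes: x right, y up, looking along -z (the intrinsics and any distortion apply to the point x, -y, -z); pixel columns grow to the right and rows downward; lengths in mm; the calibration is good to about 2 mm. A picture is of the moment at which its call begins: read the wrist's pose just before it. calibration takes no time and is no camera call; for the wrist camera it gives the pose at the moment of the call.
- close_job(): hands the job in, once; it reports no verdict.
Trained networks look in the newest picture that a camera, given by its name, has taken for a name from the list of things; names that differ only in an ending like _2 or _b are one class to them, and where a whole thing is asked for, a point or a joint stands for the part that bears it (a point fixed in the world has none). Each returns a list of dicts, best first, with "conf" (0 to 1); they miss things now and then, are a little off and sometimes report something else, mostly with a low value. They report only what shows in the picture. A call takes as long as a camera call. They do not tell look-alikes from the thing itself.
- find_in(camera, label): "location" ([row, column] in pixels, amid what is visible of it).
The state is a dict: "clock": time; "qpos": joint angles; "dq": joint speeds; "effort": joint torques, N m; "eef_pos": TCP position; "tcp_rot": TCP orientation; "wrist_force": force on the tool from outside, world axes, zero at the start; "moment": the same for the moment, N m; "opening": finger opening in mm.
Only numpy, scipy, OpenCV 4.12 (cv2) and the standard library are available. Lean on these libraries where they do the work, as an engineer would, in place of code of your own. Each camera call takes 0.05 s, during which the arm holds its last target.

## Working session

There is one attempt and no reset: what is moved stays moved. The work goes in short steps, Python scripts to look and compute and a tool call to move; the robot and the scene stay as the last step left them, time stands still between calls to the robot, and variables do not carry over. Pictures are saved under pics/ and viewed, and the job is handed in when it is done.

Besides the shell and the picture viewer there is one more tool, called after "Request:" by a JSON object that holds its "api" and its "payload", one argument or row to a line. arm_command: Moves the arm, as the interface text tells. Its arguments: {"type":"object","properties":{"deltas":{"type":"array","items":{"type":"number"}}},"required":["deltas"]}

```bash
mkdir -p pics; ls; cat > h.py <<'E'
from rig import *
import numpy as np, cv2
def snap(cam,fn):
    im,d=get_image(cam); cv2.imwrite('pics/'+fn,im[:,:,::-1]); np.save('pics/'+fn+'.npy',d); return im,d
def world(cam,r,c,d,cal=None):
    k=cal or calibration(cam)
    p=np.array([(c-k['cx'])/k['fx']*d,-(r-k['cy'])/k['fy']*d,-d])
    return np.array(k['attitude'])@p+np.array(k['position'])
E
python3 - <<'E'
from h import *
print(observe())
for c in ['top','scene']:
    print(calibration(c))
    im,d=snap(c,c+'0.png')
    for n in ['red_bottle','green_bottle','blue_bottle','yellow_bottle','prep_rack','class_rack']:
        for o in find_in(c,n)[:4]:
            r,cc=o['location']; dd=d[int(r),int(cc)]
            print(c,n,round(o['conf'],2),np.round(o['location']),world(c,r,cc,dd).round(0))
E
```

```text
pics
{'clock': 0.0, 'qpos': array([ 1.17382482e+00,  2.17774317e-01,  1.61494732e+00, -2.42313780e-05,
        1.31127539e+00, -1.12225508e-01]), 'dq': array([-0.0001258 , -0.00018148, -0.00115374, -0.00051631, -0.00188134,
       -0.00029462]), 'effort': array([-4.45427049e-04, -3.96835399e+01, -3.03860664e+01, -2.51468964e-04,
        9.48167784e-03, -1.12527135e-05]), 'eef_pos': array([175.25378662, 599.07393706, 229.94886753]), 'tcp_rot': array([[-9.07995590e-04, -9.59734678e-01,  2.80906609e-01],
       [-2.22645073e-03,  2.80907969e-01,  9.59732127e-01],
       [-9.99997109e-01,  2.46007814e-04, -2.39186518e-03]]), 'wrist_force': array([-0.34910615, -0.26312377, -0.17404219]), 'moment': array([ 0.00587731,  0.02002929, -0.00674988]), 'opening': 85.56931706172695}
{'fx': 353.5166826480598, 'fy': 353.5166826480598, 'cx': 253.60638634392026, 'cy': 190.25424849386584, 'position': array([421.6300506 , -42.12812032, 789.64743247]), 'attitude': array([[-2.44228012e-02,  9.79744350e-01, -1.98757479e-01],
       [-9.99701613e-01, -2.40267044e-02,  4.40479440e-03],
       [-4.59914777e-0
[... 832 characters left out ...]
91445],
       [ 0.62902783, -0.5724223 ,  0.52598165],
       [-0.00914258,  0.67111159,  0.74129997]])}
scene red_bottle 0.85 [162. 188.] [ 604. -262.   59.]
scene red_bottle 0.84 [132. 188.] [ 529. -376.   49.]
scene red_bottle 0.56 [187. 160.] [ 699. -250.   40.]
scene green_bottle 0.71 [162. 187.] [ 608. -263.   61.]
scene green_bottle 0.6 [178. 234.] [ 545. -144.   57.]
scene blue_bottle 0.63 [184. 254.] [523. -92.  61.]
scene blue_bottle 0.61 [165. 191.] [ 601. -257.   52.]
scene yellow_bottle 0.61 [167. 213.] [ 565. -205.   62.]
scene prep_rack 0.83 [185. 225.] [ 552. -178.    6.]
scene class_rack 0.97 [271. 339.] [513. 197.   8.]
scene class_rack 0.42 [166. 224.] [ 510. -238.    7.]
```

```bash
python3 - <<'E'
import cv2
a=cv2.imread('pics/top0.png');cv2.imwrite('pics/topc.png',cv2.resize(a[90:290,60:460],None,fx=2,fy=2,interpolation=cv2.INTER_CUBIC))
a=cv2.imread('pics/scene0.png');cv2.imwrite('pics/scenec.png',cv2.resize(a[90:240,110:310],None,fx=4,fy=4,interpolation=cv2.INTER_CUBIC))
E
```

```text
(no output)
```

View pics/topc.png

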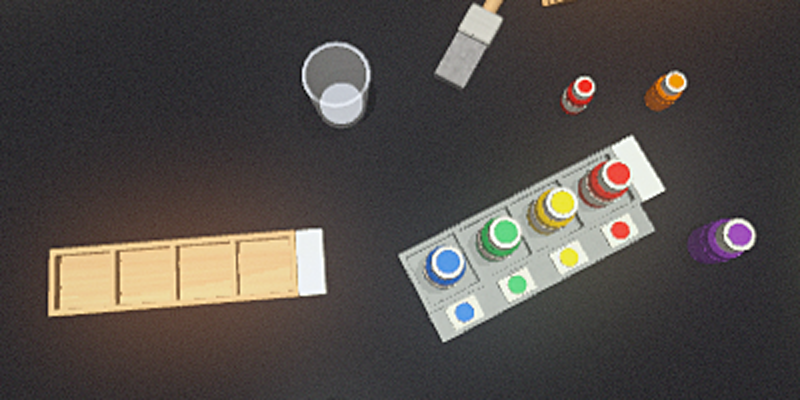

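View pics/scene0.png

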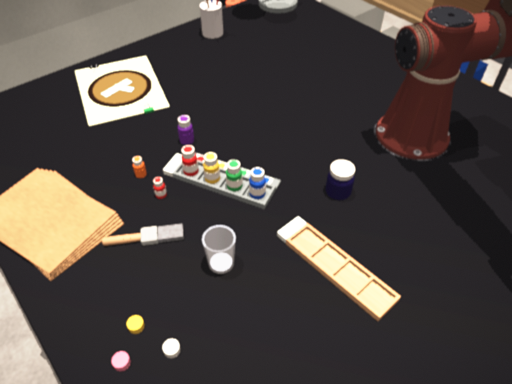

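```bash
sleep 1
```

```text
(no output)
```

View pics/scenec.png

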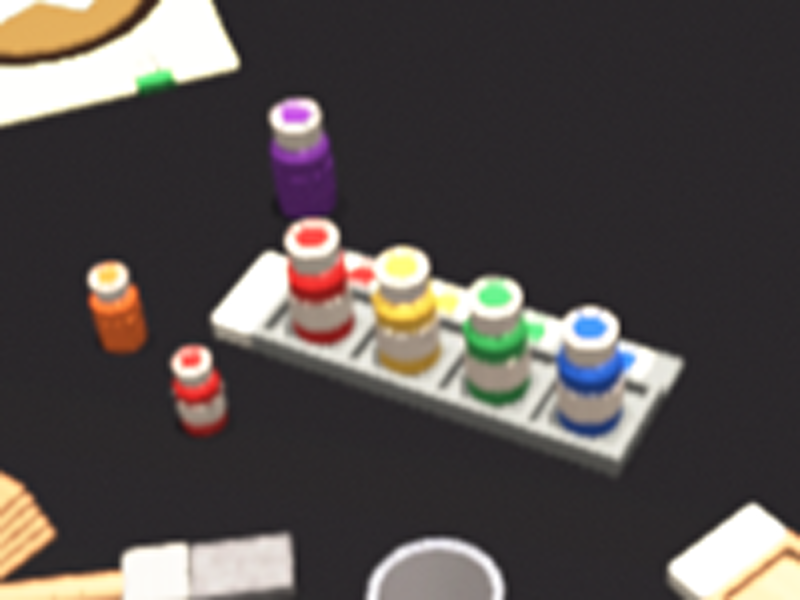

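The rack reads red, yellow, green, blue from its white end.

Red candidates in the top view (row, col):
- (179,362): large red bottle in the rack
- (135,343): small red bottle
- (135,390): orange
- (211,420): purple

The one meant is (179,362): it is neither orange nor purple and is the larger of the two red ones. The enlarged crop confirms this. Next I measure the poses.

```bash
cat >> h.py <<'E'
def plane(cam,r,c,z,cal=None):
    k=cal or calibration(cam)
    p=np.array([(c-k['cx'])/k['fx'],-(r-k['cy'])/k['fy'],-1]); v=np.array(k['attitude'])@p; o=np.array(k['position'])
    return o+v*(z-o[2])/v[2]
E
python3 - <<'E'
from h import *
a=cv2.imread('pics/top0.png');hsv=cv2.cvtColor(a,cv2.COLOR_BGR2HSV)
s=cv2.imread('pics/scene0.png');hs=cv2.cvtColor(s,cv2.COLOR_BGR2HSV)
# dots: seeds in crop/2+offset
seeds={'red':(616,174),'yellow':(562,203),'green':(505,233),'blue':(447,262)}
ss={'red':(312,237),'yellow':(402,264),'green':(495,294),'blue':(588,328)}
for n in seeds:
    for cam,h,(x,y) in [('top',hsv,(seeds[n][0]/2+60,seeds[n][1]/2+90)),('scene',hs,(ss[n][0]/4+110,ss[n][1]/4+90))]:
        w=4 if cam=='top' else 2
        # cap disk: bright pixels around; use dot colour component
        yy,xx=int(round(y)),int(round(x))
        m=(h[:,:,1]>90)&(h[:,:,2]>120)
        mm=np.zeros_like(m);R=9 if cam=='top' else 4
        mm[yy-R:yy+R+1,xx-R:xx+R+1]=m[yy-R:yy+R+1,xx-R:xx+R+1]
        nl,lab,st,ce=cv2.connectedComponentsWithStats(mm.astype(np.uint8))
        l=lab[yy,xx]; c=ce[l]
        print(n,cam,st[l][4],c.round(1),plane(cam,c[1],c[0],86).round(1))
# class rack
k=calibration('top')
H,S,V=[hsv[:,:,i].astype(int) for i in range(3)]
m=((H>5)&(H<30)&(S>40)&(V>110)); m[:200]=0; m[:,:75]=0;m[:,230:]=0;m[255:]=0
wm=(S<40)&(V>170); w2=np.zeros_like(wm);w2[195:250,203:230]=wm[195:250,203:230]
for nm,q in [('wood',m),('white',w2),('both',m|w2)]:
    q=cv2.morphologyEx(q.astype(np.uint8),cv2.MORPH_OPEN,np.ones((3,3)))
    r,c=np.nonzero(q)
    P=np.array([plane('top',i,j,18,k)[:2] for i,j in zip(r,c)],np.float32)
    R=cv2.minAreaRect(P);print(nm,R,cv2.boxPoints(R).round(0).tolist())
# swatches
for n,(x,y) in {'r':(620,230),'y':(569,257),'g':(517,285),'b':(464,312)}.items():
    print(n,plane('top',y/2+90,x/2+60,10,k).round(0))
d=np.load('pics/top0.png.npy')
for (x,y) in [(310,258),(85,280),(640,160),(540,260),(490,300)]:
    r,c=y//2+90,x//2+60; print(world('top',r,c,d[r,c],k).round(0))
print('jar',plane('scene',168,342,60).round(0))
E
```

```text
red top 103 [368.8 176.2] [ 588.  -281.8   86. ]
red scene 34 [187.3 148.9] [ 591.3 -280.1   86. ]
yellow top 101 [340.9 190.7] [ 559.1 -222.4   86. ]
yellow scene 29 [209.9 156. ] [ 561.9 -221.1   86. ]
green top 97 [312.5 205.4] [ 530.4 -163.    86. ]
green scene 28 [233.1 163.3] [ 532.6 -162.3   86. ]
blue top 107 [283.5 220.4] [ 501.6 -103.5   86. ]
blue scene 34 [256.9 171.2] [ 504.4 -102.8   86. ]
wood ((504.5535888671875, 190.9904022216797), (74.53939056396484, 270.6388854980469), 3.2357900142669678) [[460.0, 324.0], [475.0, 54.0], [549.0, 58.0], [534.0, 328.0]]
white ((512.434814453125, 41.06692886352539), (71.32771301269531, 29.17459487915039), 2.988898754119873) [[476.0, 54.0], [478.0, 25.0], [549.0, 28.0], [547.0, 57.0]]
both ((505.3851623535156, 176.28155517578125), (74.53939056396484, 300.103515625), 3.2357900142669678) [[460.0, 324.0], [477.0, 24.0], [551.0, 29.0], [534.0, 328.0]]
r [ 540. -304.   10.]
y [ 511. -245.   10.]
g [ 482. -186.   10.]
b [ 454. -126.   10.]
[516.  41.  14.]
[499. 292.   4.]
[ 618. -332.   16.]
[ 509. -214.    5.]
[ 466. -156.    3.]
jar [313.   6.  60.]
```

View pics/top0.png

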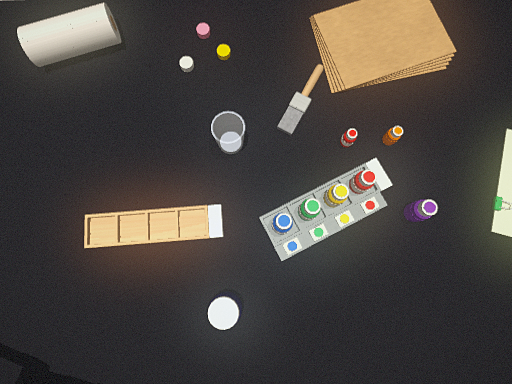

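Request:
{"api": "arm_command", "payload": {
  "deltas": [8.5, 2, -4.3, 0, -6, 8.5, 4, -8.6, 0, -12, 8.5, 6, -12.9, 0, -18, 8.5, 8, -17.2, 0, -24, 8.5, 10, -21.5, 0, -30, 8.5, 12, -25.8, 0, -36, 8.5, 14, -30.1, 0, -42, 8.5, 16, -34.4, 0, -48]
}}

```text
clock: 1.5
eef_pos: [336.1, 254.2, 231.7]
tcp_rot: [[0.001, -0.43, 0.903], [0.001, 0.903, 0.43], [-1.0, -0.0, 0.001]]
wrist_force: [1.4, 0.5, 0.3]
opening: 84.6
```

Request:
{"api": "arm_command", "payload": {
  "deltas": [8.5, 2, -4.2, 0, 0, 8.5, 4, -8.4, 0, 0, 8.5, 6, -12.6, 0, 0, 8.5, 8, -16.8, 0, 0, 8.5, 10, -21, 0, 0, 8.5, 12, -25.2, 0, 0, 8.5, 14, -29.4, 0, 0, 8.5, 16, -33.6, 0, 0]
}}

```text
clock: 2.3
eef_pos: [496.7, -83.8, 232.1]
tcp_rot: [[0.002, -0.429, 0.903], [0.001, 0.903, 0.429], [-1.0, -0.001, 0.002]]
wrist_force: [1.1, 0.3, 0.1]
opening: 84.7
```

Request:
{"api": "arm_command", "payload": {
  "deltas": [8.5, 2, -4, 0, 0, 8.5, 4, -8, 0, 0, 8.5, 6, -12, 0, 0, 8.5, 7.5, -16, -2, 0, 8.5, 9, -19.3, -4, 0, 8.5, 9.3, -20, -5, 0, 8.5, 9.3, -20, -6, 0, 8.5, 9.3, -20, -6, 0]
}}

```text
clock: 3.1
eef_pos: [588.3, -282.1, 170.0]
tcp_rot: [[-0.001, -0.43, 0.903], [0.003, 0.903, 0.43], [-1.0, 0.004, 0.0]]
wrist_force: [0.1, 0.5, -0.4]
opening: 84.8
```

```bash
python3 - <<'E'
from h import *
o=observe();print(o['eef_pos'],np.round(o['tcp_rot'],3).tolist(),o['qpos'].round(2))
k=calibration('wrist');print(k)
im,d=snap('wrist','w1.png');snap('scene','s1.png')
E
```

```text
[ 588.32359712 -282.12541264  169.95581113] [[-0.001, -0.43, 0.903], [0.003, 0.903, 0.43], [-1.0, 0.004, 0.0]] [-0.56  0.33  1.59  0.    1.22 -1.  ]
{'fx': 278.37477204857095, 'fy': 278.37477204857095, 'cx': 255.59214916114595, 'cy': 187.43340702720587, 'position': array([ 555.02102827, -210.71199496,  313.80254489]), 'attitude': array([[ 9.03240768e-01, -4.08549152e-01, -1.31315290e-01],
       [ 4.29133942e-01,  8.60211044e-01,  2.75465096e-01],
       [ 4.17831708e-04, -3.05163153e-01,  9.52299992e-01]])}
```

View pics/w1.png

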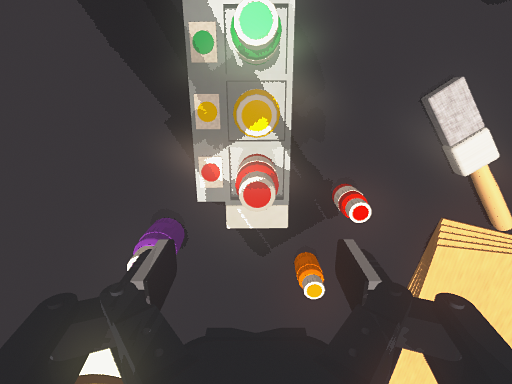

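```bash
python3 - <<'E'
from h import *
k=calibration('wrist')
for n,r,c in [('red',194,258),('yellow',116,257),('green',20,256)]:
    print(n,plane('wrist',r,c,86,k).round(1))
a=k
# project TCP
for p in [(589.6,-281,86),observe()['eef_pos']]:
    q=np.array(k['attitude']).T@(np.array(p)-k['position']); print(k['cy']-k['fy']*q[1]/-q[2],k['cx']+k['fx']*q[0]/-q[2])
E
```

```text
red [ 592.8 -282.2   86. ]
yellow [ 563.4 -222.8   86. ]
green [ 533.5 -162.1   86. ]
191.32585019707435 255.31659710766232
241.2713431439984 254.52741939827206
```

View pics/s1.png

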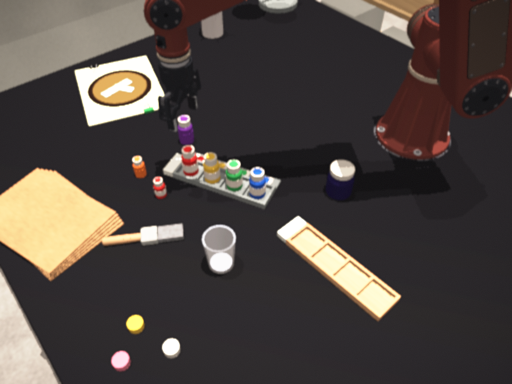

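Request:
{"api": "arm_command", "payload": {
  "deltas": [8.5, 0.3, 0.1, -2, 0, 8.5, 0.3, 0.1, -5, 0, 8.5, 0.3, 0.1, -8, 0, 8.5, 0.3, 0.1, -11, 0, 8.5, 0.3, 0.1, -13, 0, 8.5, 0.3, 0.1, -14.6, 0, 8.5, 0.3, 0.1, -14.6, 0, 8.5, 0.3, 0.1, -14.6, 0]
}}

```text
clock: 4.0
eef_pos: [593.3, -281.2, 27.6]
tcp_rot: [[0.004, -0.431, 0.902], [0.0, 0.902, 0.431], [-1.0, -0.001, 0.003]]
wrist_force: [-0.4, -0.9, 0.3]
opening: 85.1
```

Request:
{"api": "arm_command", "payload": {
  "deltas": [6, 0, 0, 0, 0, 5, 0, 0, 0, 0, 4.5, 0, 0, 0, 0, 3.5, 0, 0, 0, 0, 3.5, 0, 0, 0, 0, 3.5, 0, 0, 0, 0, 3.5, 0, 0, 0, 0, 3.5, 0, 0, 0, 0]
}}

```text
clock: 4.8
eef_pos: [594.4, -282.0, 29.2]
tcp_rot: [[0.006, -0.431, 0.902], [-0.001, 0.902, 0.431], [-1.0, -0.004, 0.005]]
wrist_force: [-1.2, -0.7, 5.9]
opening: 40.5
```

Request:
{"api": "arm_command", "payload": {
  "deltas": [3.5, 0, 0, 0.5, 0, 3.5, 0, 0, 1, 0, 3.5, 0, 0, 2.5, 0, 3.5, 0, 0, 4.5, 0, 3.5, 0, 0, 7, 0, 3.5, 0, 0, 9.5, 0, 3.5, 0, 0, 11, 0, 3.5, 0, 0, 11, 0]
}}

```text
clock: 5.6
eef_pos: [596.5, -283.2, 143.3]
tcp_rot: [[0.012, -0.431, 0.902], [-0.005, 0.902, 0.431], [-1.0, -0.009, 0.008]]
wrist_force: [0.6, -0.4, -0.9]
opening: 40.6
```

```bash
python3 - <<'E'
from h import *
o=observe();print(o['eef_pos'],o['wrist_force'],o['opening'])
im,d=snap('wrist','w2.png');im2,_=snap('scene','s2.png')
cv2.imwrite('pics/c2.png',np.hstack([cv2.resize(im,(400,300)),cv2.resize(im2[60:240,110:350],(400,300))])[:,:,::-1])
E
```

```text
[ 596.46979784 -283.23451993  143.26751532] [ 0.63501866 -0.42039214 -0.87586742] 40.63381921605573
```

View pics/c2.png

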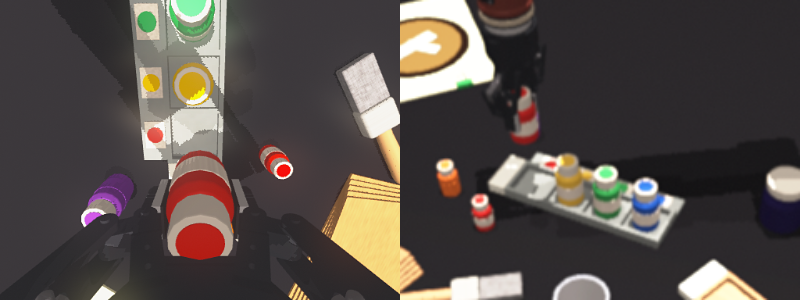

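Request:
{"api": "arm_command", "payload": {
  "deltas": [3.5, -0.2, 1, 0, -1, 3.5, -0.7, 3, 0, -3, 3.5, -1.4, 6, 0, -6, 3.5, -2.1, 9.5, 0, -9, 3.5, -2.9, 13, 0, -12, 3.5, -3.7, 16.5, 0, -14, 3.5, -4.5, 20, 0, -16, 3.5, -5.3, 23.5, 0, -18]
}}

```text
clock: 6.5
eef_pos: [538.9, -44.6, 137.2]
tcp_rot: [[0.001, -0.129, 0.992], [-0.002, 0.992, 0.129], [-1.0, -0.002, 0.001]]
wrist_force: [0.5, -0.1, -0.2]
opening: 40.3
```

Request:
{"api": "arm_command", "payload": {
  "deltas": [3.5, -0.8, 3.5, 0, -1, 3.5, -1.5, 7, 0, -2, 3.5, -2.1, 9.5, 0, -3, 3.5, -2.6, 11.6, 0, -4, 3.5, -3.0, 13.2, 0, -4.4, 3.5, -3.2, 14, 0, -4.4, 3.5, -3.2, 14, 0, -4.4, 3.5, -3.2, 14, 0, -4.4]
}}

```text
clock: 7.3
eef_pos: [506.4, 95.1, 136.5]
tcp_rot: [[-0.0, -0.053, 0.999], [-0.002, 0.999, 0.053], [-1.0, -0.002, -0.0]]
wrist_force: [0.2, 0.7, 0.3]
opening: 40.6
```

```bash
python3 - <<'E'
from h import *
o=observe();print(o['eef_pos'],np.round(o['tcp_rot'],3).tolist(),o['wrist_force'],o['opening'])
print(calibration('wrist'))
im,d=snap('wrist','w3.png');im2,_=snap('scene','s3.png')
cv2.imwrite('pics/c3.png',np.hstack([cv2.resize(im,(400,300)),cv2.resize(im2[150:330,200:440],(400,300))])[:,:,::-1])
E
```

```text
[506.37605082  95.11453589 136.47385432] [[-0.0, -0.053, 0.999], [-0.002, 0.999, 0.053], [-1.0, -0.002, -0.0]] [0.16806395 0.67471965 0.30735066] 40.64221982411854
{'fx': 278.37477204857095, 'fy': 278.37477204857095, 'cx': 255.59214916114595, 'cy': 187.43340702720587, 'position': array([502.72224528, 174.91842068, 279.8890551 ]), 'attitude': array([[ 9.98632855e-01, -4.96635564e-02, -1.63080156e-02],
       [ 5.22725073e-02,  9.49218595e-01,  3.10244491e-01],
       [ 7.20268865e-05, -3.10672803e-01,  9.50516914e-01]])}
```

View pics/c3.png

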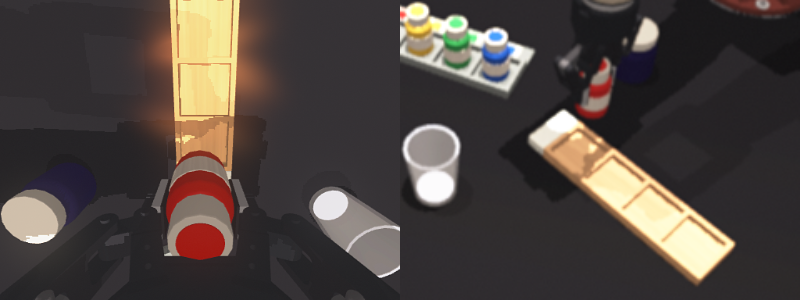

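View pics/w3.png

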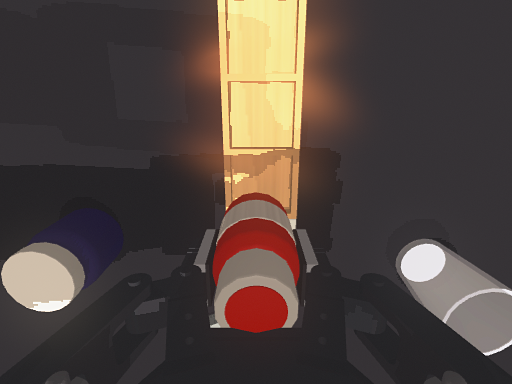

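```bash
python3 - <<'E'
from h import *
k=calibration('wrist')
for r,c in [(151,223),(151,298.5),(77,221),(77,302),(151,261),(77,261.5)]:
    print(r,c,plane('wrist',r,c,18,k).round(1))
im=cv2.imread('pics/w3.png');cv2.imwrite('pics/w3c.png',cv2.resize(im[40:240,190:330],None,fx=4,fy=3))
E
```

```text
151 223 [475.  123.7  18. ]
151 298.5 [546.7 127.4  18. ]
77 221 [472.3 189.2  18. ]
77 302 [543.3 192.8  18. ]
151 261 [511.1 125.6  18. ]
77 261.5 [507.8 191.   18. ]
```

View pics/w3c.png

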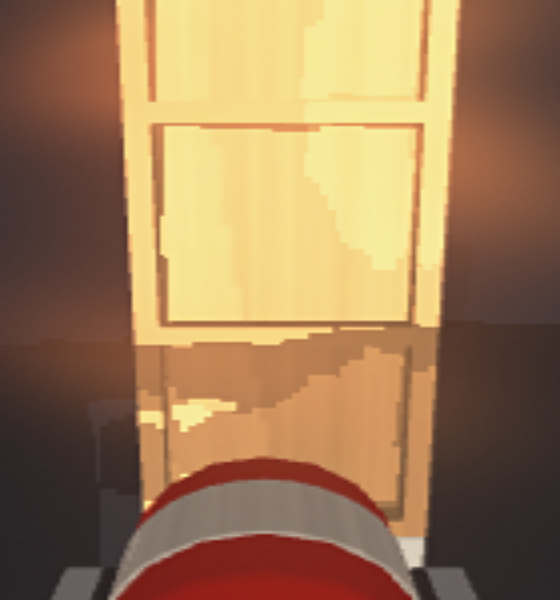

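Request:
{"api": "arm_command", "payload": {
  "deltas": [3.5, 0.3, -0.1, -1, 0, 3.5, 0.6, -0.3, -3, 0, 3.5, 0.6, -0.3, -5.5, 0, 3.5, 0.6, -0.3, -8, 0, 3.5, 0.6, -0.3, -9.5, 0, 3.5, 0.6, -0.3, -10, 0, 3.5, 0.6, -0.3, -10, 0, 3.5, 0.6, -0.3, -10, 0]
}}

```text
clock: 8.2
eef_pos: [514.0, 91.6, 37.8]
tcp_rot: [[0.003, -0.052, 0.999], [-0.002, 0.999, 0.052], [-1.0, -0.002, 0.003]]
wrist_force: [-0.3, 0.2, -0.4]
opening: 40.9
```

Request:
{"api": "arm_command", "payload": {
  "deltas": [3.5, 0, 0, -0.2, 0, 3.5, 0, 0, -0.4, 0, 3.5, 0, 0, -0.6, 0, 3.5, 0, 0, -0.7, 0, 3.5, 0, 0, -0.8, 0, 3.5, 0, 0, -0.9, 0, 3.5, 0, 0, -0.9, 0, 3.5, 0, 0, -0.9, 0]
}}

```text
clock: 9.0
eef_pos: [514.0, 91.7, 29.2]
tcp_rot: [[0.002, -0.052, 0.999], [-0.002, 0.999, 0.052], [-1.0, -0.002, 0.002]]
wrist_force: [-1.8, 0.3, 4.6]
opening: 40.6
```

Request:
{"api": "arm_command", "payload": {
  "deltas": [4.5, 0, 0, 0, 0, 5.5, 0, 0, 0, 0, 7, 0, 0, 0, 0, 8.5, 0, 0, 0, 0, 8.5, 0, 0, 0, 0, 8.5, 0, 0, 1, 0, 8.5, 0, 0, 3, 0, 8.5, 0, 0, 6, 0]
}}

```text
clock: 9.8
eef_pos: [512.3, 91.6, 88.7]
tcp_rot: [[-0.002, -0.052, 0.999], [-0.002, 0.999, 0.052], [-1.0, -0.002, -0.002]]
wrist_force: [0.8, -0.2, -0.0]
opening: 85.0
```

Request:
{"api": "arm_command", "payload": {
  "deltas": [8.5, 0, 0, 3, 0, 8.5, 0, 0, 6, 0, 8.5, 0.3, -2, 7, 3, 8.5, 0.9, -6, 7, 7, 8.5, 1.5, -10, 7, 11, 8.5, 2.1, -14, 7, 15, 8.5, 2.7, -18, 7, 19, 8.5, 3.3, -22, 7, 22.5]
}}

```text
clock: 10.6
eef_pos: [545.5, -130.0, 159.7]
tcp_rot: [[0.0, -0.432, 0.902], [-0.003, 0.902, 0.432], [-1.0, -0.003, -0.001]]
wrist_force: [0.2, -0.3, -0.5]
opening: 85.3
```

```bash
python3 - <<'E'
from h import *
o=observe();print(o['eef_pos'],np.round(o['tcp_rot'],3).tolist(),o['wrist_force'],o['opening'])
im2,_=snap('scene','s4.png');t,_=snap('top','t4.png')
cv2.imwrite('pics/c4.png',np.hstack([cv2.resize(t[90:290,60:460],(400,300)),cv2.resize(im2[150:330,200:440],(400,300))])[:,:,::-1])
E
```

```text
[ 545.51555805 -130.04081351  159.68194522] [[0.0, -0.432, 0.902], [-0.003, 0.902, 0.432], [-1.0, -0.003, -0.001]] [ 0.21679527 -0.34149508 -0.46830851] 85.26612933214294
```

View pics/c4.png

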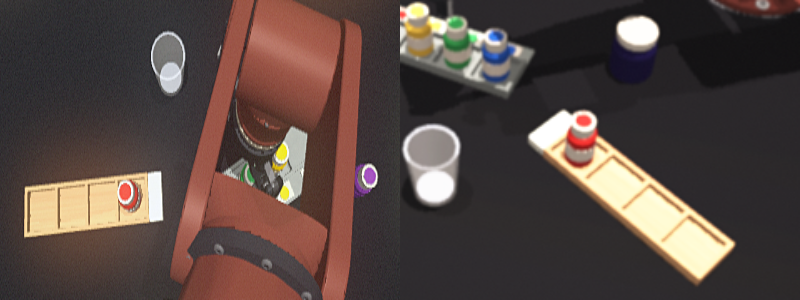

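Request:
{"api": "arm_command", "payload": {
  "deltas": [8.5, 0.7, -3, 0, 0, 8.5, 1.4, -6.5, 0, 0, 8.5, 1.7, -9, -0.5, 0, 8.5, 1.7, -9.2, -2, 0, 8.5, 1.7, -9.2, -4, 0, 8.5, 1.7, -9.2, -5, 0, 8.5, 1.7, -9.2, -5, 0, 8.5, 1.7, -9.2, -5, 0]
}}

```text
clock: 11.5
eef_pos: [563.2, -224.1, 110.0]
tcp_rot: [[0.001, -0.427, 0.904], [-0.005, 0.904, 0.427], [-1.0, -0.005, -0.001]]
wrist_force: [-0.6, -0.7, 0.7]
opening: 84.6
```

Request:
{"api": "arm_command", "payload": {
  "deltas": [8.5, 0, 0, -2, 0, 8.5, 0, 0, -4, 0, 8.5, 0, 0, -6, 0, 8.5, 0, 0, -7.5, 0, 8.5, 0, 0, -8.2, 0, 8.5, 0, 0, -8.2, 0, 8.5, 0, 0, -8.2, 0, 8.5, 0, 0, -8.2, 0]
}}

```text
clock: 12.3
eef_pos: [564.3, -224.7, 29.3]
tcp_rot: [[0.003, -0.427, 0.904], [-0.006, 0.904, 0.427], [-1.0, -0.007, 0.001]]
wrist_force: [0.5, 0.3, -0.2]
opening: 85.0
```

Request:
{"api": "arm_command", "payload": {
  "deltas": [6, 0, 0, 0, 0, 5, 0, 0, 0, 0, 4.5, 0, 0, 0, 0, 3.5, 0, 0, 0, 0, 3.5, 0, 0, 0, 0, 3.5, 0, 0, 0, 0, 3.5, 0, 0, 0, 0, 3.5, 0, 0, 0, 0]
}}

```text
clock: 13.1
eef_pos: [564.9, -225.1, 30.1]
tcp_rot: [[0.005, -0.427, 0.904], [-0.007, 0.904, 0.427], [-1.0, -0.008, 0.001]]
wrist_force: [-0.7, 0.1, 4.3]
opening: 40.5
```

Request:
{"api": "arm_command", "payload": {
  "deltas": [3.5, 0, 0, 0.5, 0, 3.5, 0, 0, 1, 0, 3.5, 0, 0, 2.5, 0, 3.5, 0, 0, 4.5, 0, 3.5, 0, 0, 7, 0, 3.5, 0, 0, 9.5, 0, 3.5, 0, 0, 11, 0, 3.5, 0, 0, 11, 0]
}}

```text
clock: 13.9
eef_pos: [567.0, -226.1, 143.8]
tcp_rot: [[0.01, -0.427, 0.904], [-0.01, 0.904, 0.427], [-1.0, -0.014, 0.005]]
wrist_force: [0.2, 0.1, -0.2]
opening: 40.2
```

Request:
{"api": "arm_command", "payload": {
  "deltas": [3.5, -0.2, 1, 0.2, -1, 3.5, -0.5, 3, 0.2, -3, 3.5, -0.9, 6, 0.2, -6, 3.5, -1.4, 9.5, 0.2, -9, 3.5, -2, 13, 0.2, -12, 3.5, -2.5, 16.5, 0.2, -14, 3.5, -3, 20, 0.2, -16, 3.5, -3.5, 23.5, 0.2, -18]
}}

```text
clock: 14.7
eef_pos: [530.4, 10.3, 144.3]
tcp_rot: [[0.004, -0.125, 0.992], [-0.012, 0.992, 0.125], [-1.0, -0.013, 0.003]]
wrist_force: [-0.0, -0.4, -0.7]
opening: 40.8
```

Request:
{"api": "arm_command", "payload": {
  "deltas": [3.5, -0.5, 3.5, 0, -1, 3.5, -1, 7, 0, -2, 3.5, -1.4, 10, 0, -3, 3.5, -1.8, 12.4, 0, -4, 3.5, -2.1, 14, 0, -4.2, 3.5, -2.3, 15, 0, -4.2, 3.5, -2.3, 15, 0, -4.2, 3.5, -2.3, 15, 0, -4.2]
}}

```text
clock: 15.5
eef_pos: [507.1, 159.8, 143.6]
tcp_rot: [[0.002, -0.052, 0.999], [-0.013, 0.999, 0.052], [-1.0, -0.014, 0.002]]
wrist_force: [0.6, 0.6, -1.5]
opening: 40.2
```

Request:
{"api": "arm_command", "payload": {
  "deltas": [3.5, 0.1, -0.1, -1, 0, 3.5, 0.2, -0.2, -3, 0, 3.5, 0.2, -0.2, -5.5, 0, 3.5, 0.2, -0.2, -8, 0, 3.5, 0.2, -0.2, -10, 0, 3.5, 0.2, -0.2, -10.6, 0, 3.5, 0.2, -0.2, -10.6, 0, 3.5, 0.2, -0.2, -10.6, 0]
}}

```text
clock: 16.3
eef_pos: [510.0, 157.5, 38.3]
tcp_rot: [[0.004, -0.052, 0.999], [-0.013, 0.999, 0.052], [-1.0, -0.013, 0.003]]
wrist_force: [0.8, -0.6, -0.7]
opening: 40.5
```

Request:
{"api": "arm_command", "payload": {
  "deltas": [3.5, 0, 0, -0.2, 0, 3.5, 0, 0, -0.3, 0, 3.5, 0, 0, -0.4, 0, 3.5, 0, 0, -0.5, 0, 3.5, 0, 0, -0.6, 0, 3.5, 0, 0, -0.7, 0, 3.5, 0, 0, -0.7, 0, 3.5, 0, 0, -0.7, 0]
}}

```text
clock: 17.1
eef_pos: [509.9, 157.5, 31.2]
tcp_rot: [[0.003, -0.052, 0.999], [-0.013, 0.999, 0.052], [-1.0, -0.013, 0.003]]
wrist_force: [-0.1, 0.1, -1.1]
opening: 40.7
```

Request:
{"api": "arm_command", "payload": {
  "deltas": [3.5, 0, 0, -0.1, 0, 3.5, 0, 0, -0.1, 0, 3.5, 0, 0, -0.15, 0, 3.5, 0, 0, -0.15, 0, 3.5, 0, 0, -0.2, 0, 3.5, 0, 0, -0.2, 0, 3.5, 0, 0, -0.2, 0, 3.5, 0, 0, -0.2, 0]
}}

```text
clock: 17.9
eef_pos: [510.1, 157.5, 30.1]
tcp_rot: [[0.003, -0.052, 0.999], [-0.014, 0.999, 0.052], [-1.0, -0.014, 0.003]]
wrist_force: [-2.1, -1.3, 6.7]
opening: 40.1
```

Request:
{"api": "arm_command", "payload": {
  "deltas": [4.5, 0, 0, 0, 0, 5.5, 0, 0, 0, 0, 7, 0, 0, 0, 0, 8.5, 0, 0, 0, 0, 8.5, 0, 0, 0, 0, 8.5, 0, 0, 1, 0, 8.5, 0, 0, 3, 0, 8.5, 0, 0, 6, 0]
}}

```text
clock: 18.7
eef_pos: [508.4, 157.2, 89.5]
tcp_rot: [[-0.001, -0.052, 0.999], [-0.014, 0.999, 0.052], [-1.0, -0.014, -0.001]]
wrist_force: [0.3, 0.1, -0.0]
opening: 85.0
```

Request:
{"api": "arm_command", "payload": {
  "deltas": [8.5, 0, 0, 3, 0, 8.5, 0, 0, 6, 0, 8.5, 0.2, -2, 7, 3, 8.5, 0.5, -6, 7, 7, 8.5, 0.8, -10, 7, 11, 8.5, 1.1, -14, 7, 15, 8.5, 1.4, -18, 7, 19, 8.5, 1.7, -22, 7, 22.5]
}}

```text
clock: 19.5
eef_pos: [525.5, -64.4, 160.5]
tcp_rot: [[0.006, -0.433, 0.902], [-0.014, 0.901, 0.433], [-1.0, -0.015, -0.0]]
wrist_force: [1.4, -0.6, -0.9]
opening: 84.8
```

Next is green at (532.5,-162.4), so the shift is (+0.7,-9.8) cm.

Request:
{"api": "arm_command", "payload": {
  "deltas": [8.5, 0.3, -3, 0, 0, 8.5, 0.6, -6.5, 0, 0, 8.5, 0.7, -9, -0.5, 0, 8.5, 0.7, -9.7, -2, 0, 8.5, 0.7, -9.7, -4, 0, 8.5, 0.7, -9.7, -5, 0, 8.5, 0.7, -9.7, -5, 0, 8.5, 0.7, -9.7, -5, 0]
}}

```text
clock: 20.3
eef_pos: [532.4, -160.6, 110.3]
tcp_rot: [[0.006, -0.433, 0.901], [-0.013, 0.901, 0.433], [-1.0, -0.014, -0.001]]
wrist_force: [0.1, 0.5, 0.5]
opening: 84.8
```

```bash
python3 - <<'E'
from h import *
o=observe();print(o['eef_pos'],o['qpos'].round(3))
im2,_=snap('scene','s5.png');t,_=snap('top','t5.png');
cv2.imwrite('pics/c5.png',np.hstack([cv2.resize(t[90:290,60:460],(400,300)),cv2.resize(im2[120:330,160:440],(400,300))])[:,:,::-1])
E
```

```text
[ 532.39600092 -160.58178533  110.34352364] [-0.414  0.202  1.876 -0.011  1.053 -0.856]
```

View pics/c5.png

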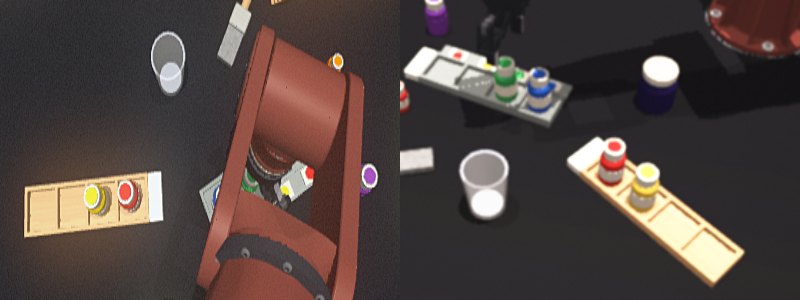

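Red and yellow stand upright in pockets 1 and 2. I now lower onto green.

Request:
{"api": "arm_command", "payload": {
  "deltas": [8.5, 0, -0.1, -2, 0, 8.5, 0, -0.2, -4, 0, 8.5, 0, -0.2, -6, 0, 8.5, 0, -0.2, -7.5, 0, 8.5, 0, -0.2, -8.2, 0, 8.5, 0, -0.2, -8.2, 0, 8.5, 0, -0.2, -8.2, 0, 8.5, 0, -0.2, -8.2, 0]
}}

```text
clock: 21.2
eef_pos: [534.4, -163.5, 30.7]
tcp_rot: [[0.01, -0.433, 0.901], [-0.015, 0.901, 0.433], [-1.0, -0.018, 0.002]]
wrist_force: [0.2, 0.2, -0.6]
opening: 84.8
```

Request:
{"api": "arm_command", "payload": {
  "deltas": [6, 0, 0, 0, 0, 5, 0, 0, 0, 0, 4.5, 0, 0, 0, 0, 3.5, 0, 0, 0, 0, 3.5, 0, 0, 0, 0, 3.5, 0, 0, 0, 0, 3.5, 0, 0, 0, 0, 3.5, 0, 0, 0, 0]
}}

```text
clock: 22.0
eef_pos: [534.9, -163.9, 31.4]
tcp_rot: [[0.011, -0.433, 0.901], [-0.016, 0.901, 0.434], [-1.0, -0.019, 0.003]]
wrist_force: [-1.5, -0.3, 5.7]
opening: 40.6
```

Request:
{"api": "arm_command", "payload": {
  "deltas": [3.5, 0, 0, 0.5, 0, 3.5, 0, 0, 1, 0, 3.5, 0, 0, 2.5, 0, 3.5, 0, 0, 4.5, 0, 3.5, 0, 0, 7, 0, 3.5, 0, 0, 9.5, 0, 3.5, 0, 0, 11, 0, 3.5, 0, 0, 11, 0]
}}

```text
clock: 22.8
eef_pos: [537.1, -164.8, 145.0]
tcp_rot: [[0.017, -0.433, 0.901], [-0.019, 0.901, 0.434], [-1.0, -0.024, 0.007]]
wrist_force: [0.4, -0.6, -1.3]
opening: 40.3
```

Request:
{"api": "arm_command", "payload": {
  "deltas": [3.5, -0.1, 1, 0.2, -1, 3.5, -0.3, 3, 0.2, -3, 3.5, -0.5, 6, 0.2, -6, 3.5, -0.8, 9.5, 0.2, -9, 3.5, -1.1, 13, 0.2, -12, 3.5, -1.4, 16.5, 0.2, -14, 3.5, -1.7, 20, 0.2, -16, 3.5, -1.9, 23.5, 0.2, -18]
}}

```text
clock: 23.6
eef_pos: [516.5, 71.5, 145.4]
tcp_rot: [[0.008, -0.132, 0.991], [-0.023, 0.991, 0.132], [-1.0, -0.024, 0.004]]
wrist_force: [0.5, 0.3, -1.3]
opening: 40.4
```

Request:
{"api": "arm_command", "payload": {
  "deltas": [3.5, -0.3, 3.5, 0, -1, 3.5, -0.6, 7, 0, -2, 3.5, -0.8, 10, 0, -3, 3.5, -1, 12.6, 0, -4, 3.5, -1.2, 14.4, 0, -4.4, 3.5, -1.3, 15.4, 0, -4.4, 3.5, -1.3, 15.4, 0, -4.4, 3.5, -1.3, 15.4, 0, -4.4]
}}

```text
clock: 24.4
eef_pos: [503.1, 224.9, 144.7]
tcp_rot: [[0.004, -0.056, 0.998], [-0.024, 0.998, 0.056], [-1.0, -0.025, 0.003]]
wrist_force: [-0.4, 0.2, -1.2]
opening: 40.3
```

Request:
{"api": "arm_command", "payload": {
  "deltas": [3.5, 0.1, 0, -1, 0, 3.5, 0.2, -0.1, -3, 0, 3.5, 0.2, -0.1, -5.5, 0, 3.5, 0.2, -0.1, -8, 0, 3.5, 0.2, -0.1, -10, 0, 3.5, 0.2, -0.1, -10.6, 0, 3.5, 0.2, -0.1, -10.6, 0, 3.5, 0.2, -0.1, -10.6, 0]
}}

```text
clock: 25.2
eef_pos: [506.0, 223.6, 39.3]
tcp_rot: [[0.006, -0.055, 0.998], [-0.024, 0.998, 0.056], [-1.0, -0.024, 0.004]]
wrist_force: [0.8, -0.2, -0.3]
opening: 40.5
```

Request:
{"api": "arm_command", "payload": {
  "deltas": [3.5, 0, 0, -0.2, 0, 3.5, 0, 0, -0.3, 0, 3.5, 0, 0, -0.4, 0, 3.5, 0, 0, -0.5, 0, 3.5, 0, 0, -0.6, 0, 3.5, 0, 0, -0.7, 0, 3.5, 0, 0, -0.75, 0, 3.5, 0, 0, -0.75, 0]
}}

```text
clock: 26.0
eef_pos: [505.9, 223.7, 31.7]
tcp_rot: [[0.006, -0.056, 0.998], [-0.024, 0.998, 0.056], [-1.0, -0.024, 0.004]]
wrist_force: [-0.5, -0.3, -1.7]
opening: 40.2
```

Request:
{"api": "arm_command", "payload": {
  "deltas": [3.5, 0, 0, -0.05, 0, 3.5, 0, 0, -0.1, 0, 3.5, 0, 0, -0.1, 0, 3.5, 0, 0, -0.15, 0, 3.5, 0, 0, -0.15, 0, 3.5, 0, 0, -0.15, 0, 3.5, 0, 0, -0.15, 0, 3.5, 0, 0, -0.15, 0]
}}

```text
clock: 26.8
eef_pos: [506.0, 223.6, 31.5]
tcp_rot: [[0.005, -0.056, 0.998], [-0.025, 0.998, 0.056], [-1.0, -0.025, 0.004]]
wrist_force: [-3.2, -2.1, 7.9]
opening: 40.0
```

Request:
{"api": "arm_command", "payload": {
  "deltas": [4.5, 0, 0, 0, 0, 5.5, 0, 0, 0, 0, 7, 0, 0, 0, 0, 8.5, 0, 0, 0, 0, 8.5, 0, 0, 0, 0, 8.5, 0, 0, 1, 0, 8.5, 0, 0, 3, 0, 8.5, 0, 0, 6, 0]
}}

```text
clock: 27.6
eef_pos: [504.4, 223.0, 90.8]
tcp_rot: [[0.001, -0.056, 0.998], [-0.026, 0.998, 0.056], [-1.0, -0.026, -0.0]]
wrist_force: [0.2, 0.2, 0.6]
opening: 85.2
```

Request:
{"api": "arm_command", "payload": {
  "deltas": [8.5, 0, 0, 3, 0, 8.5, 0, 0, 6, 0, 8.5, 0, -2, 7, 3, 8.5, 0, -6, 7, 7, 8.5, 0, -10, 7, 11, 8.5, 0, -14, 7, 15, 8.5, 0, -18, 7, 19, 8.5, 0, -22, 7, 22.5]
}}

```text
clock: 28.4
eef_pos: [504.3, 1.5, 161.7]
tcp_rot: [[0.012, -0.436, 0.9], [-0.024, 0.9, 0.436], [-1.0, -0.027, 0.001]]
wrist_force: [1.1, -0.4, 0.3]
opening: 85.4
```

Request:
{"api": "arm_command", "payload": {
  "deltas": [8.5, 0, -3, 0, 0, 8.5, 0, -6.5, 0, 0, 8.5, 0, -9.5, -0.5, 0, 8.5, 0, -10.4, -2, 0, 8.5, 0, -10.4, -4, 0, 8.5, 0, -10.4, -5, 0, 8.5, 0, -10.4, -5, 0, 8.5, 0, -10.4, -5, 0]
}}

```text
clock: 29.2
eef_pos: [504.6, -102.2, 112.2]
tcp_rot: [[0.013, -0.437, 0.9], [-0.024, 0.899, 0.437], [-1.0, -0.027, 0.001]]
wrist_force: [0.2, 0.7, 0.6]
opening: 84.9
```

```bash
python3 - <<'E'
from h import *
o=observe();print(o['eef_pos'],o['qpos'].round(3))
im2,_=snap('scene','s6.png');t,_=snap('wrist','w6.png');
k=calibration('wrist')
q=np.array(k['attitude']).T@(np.array([504.5,-103,86])-k['position']); print(k['cy']-k['fy']*q[1]/-q[2],k['cx']+k['fx']*q[0]/-q[2])
cv2.imwrite('pics/c6.png',np.hstack([cv2.resize(t,(400,300)),cv2.resize(im2[120:330,160:440],(400,300))])[:,:,::-1])
E
```

```text
[ 504.58067554 -102.21298822  112.1786898 ] [-0.325  0.112  1.977 -0.021  1.033 -0.766]
220.75612551273701 253.10980246423236
```

View pics/c6.png

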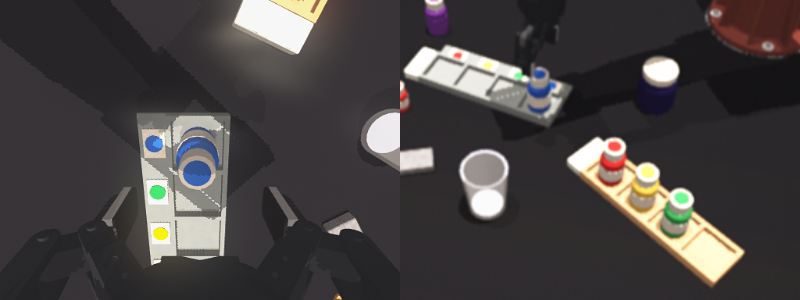

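Request:
{"api": "arm_command", "payload": {
  "deltas": [8.5, 0, 0, -2, 0, 8.5, 0, 0, -4, 0, 8.5, 0, 0, -6, 0, 8.5, 0, 0, -7.5, 0, 8.5, 0, 0, -8.3, 0, 8.5, 0, 0, -8.3, 0, 8.5, 0, 0, -8.3, 0, 8.5, 0, 0, -8.3, 0]
}}

```text
clock: 30.1
eef_pos: [506.4, -102.7, 31.2]
tcp_rot: [[0.017, -0.437, 0.899], [-0.025, 0.899, 0.437], [-1.0, -0.03, 0.004]]
wrist_force: [-0.0, -0.5, -0.2]
opening: 85.1
```

Request:
{"api": "arm_command", "payload": {
  "deltas": [6, 0, 0, 0, 0, 5, 0, 0, 0, 0, 4.5, 0, 0, 0, 0, 3.5, 0, 0, 0, 0, 3.5, 0, 0, 0, 0, 3.5, 0, 0, 0, 0, 3.5, 0, 0, 0, 0, 3.5, 0, 0, 0, 0]
}}

```text
clock: 30.9
eef_pos: [507.0, -103.0, 31.9]
tcp_rot: [[0.018, -0.437, 0.899], [-0.026, 0.899, 0.437], [-1.0, -0.031, 0.005]]
wrist_force: [-1.1, 0.4, 5.5]
opening: 40.3
```

Request:
{"api": "arm_command", "payload": {
  "deltas": [3.5, 0, 0, 0.5, 0, 3.5, 0, 0, 1, 0, 3.5, 0, 0, 2.5, 0, 3.5, 0, 0, 4.5, 0, 3.5, 0, 0, 7, 0, 3.5, 0, 0, 9.5, 0, 3.5, 0, 0, 11, 0, 3.5, 0, 0, 11, 0]
}}

```text
clock: 31.7
eef_pos: [509.0, -103.6, 144.8]
tcp_rot: [[0.023, -0.437, 0.899], [-0.027, 0.899, 0.437], [-0.999, -0.035, 0.009]]
wrist_force: [0.6, -1.1, -0.8]
opening: 40.4
```

Request:
{"api": "arm_command", "payload": {
  "deltas": [3.5, 0, 1, 0.2, -1, 3.5, 0, 3, 0.2, -3, 3.5, -0.1, 6, 0.2, -6, 3.5, -0.2, 9.5, 0.2, -9, 3.5, -0.3, 13, 0.2, -12, 3.5, -0.4, 16.5, 0.2, -14, 3.5, -0.5, 20, 0.2, -16, 3.5, -0.5, 23.5, 0.2, -18]
}}

```text
clock: 32.5
eef_pos: [502.6, 132.7, 145.1]
tcp_rot: [[0.011, -0.136, 0.991], [-0.034, 0.99, 0.136], [-0.999, -0.035, 0.006]]
wrist_force: [0.8, -0.0, -0.3]
opening: 40.4
```

Request:
{"api": "arm_command", "payload": {
  "deltas": [3.5, 0, 3.5, 0, -1, 3.5, 0, 7, 0, -2, 3.5, 0, 10, 0, -3, 3.5, 0, 12.8, 0, -4, 3.5, 0, 14.8, 0, -4.6, 3.5, 0, 15.8, 0, -4.6, 3.5, 0, 15.8, 0, -4.6, 3.5, 0, 15.8, 0, -4.6]
}}

```text
clock: 33.3
eef_pos: [502.1, 289.8, 144.2]
tcp_rot: [[0.007, -0.056, 0.998], [-0.036, 0.998, 0.057], [-0.999, -0.036, 0.005]]
wrist_force: [0.1, 0.5, -0.7]
opening: 40.6
```

Request:
{"api": "arm_command", "payload": {
  "deltas": [3.5, 0, 0, -1, 0, 3.5, 0, 0, -3, 0, 3.5, 0, 0, -5.5, 0, 3.5, 0, 0, -8, 0, 3.5, 0, 0, -10, 0, 3.5, 0, 0, -10.6, 0, 3.5, 0, 0, -10.6, 0, 3.5, 0, 0, -10.6, 0]
}}

```text
clock: 34.1
eef_pos: [502.8, 289.7, 38.9]
tcp_rot: [[0.008, -0.056, 0.998], [-0.035, 0.998, 0.056], [-0.999, -0.036, 0.006]]
wrist_force: [0.2, 0.9, -1.1]
opening: 40.3
```

Request:
{"api": "arm_command", "payload": {
  "deltas": [3.5, 0, 0, -0.2, 0, 3.5, 0, 0, -0.3, 0, 3.5, 0, 0, -0.4, 0, 3.5, 0, 0, -0.5, 0, 3.5, 0, 0, -0.6, 0, 3.5, 0, 0, -0.65, 0, 3.5, 0, 0, -0.7, 0, 3.5, 0, 0, -0.7, 0]
}}

```text
clock: 34.9
eef_pos: [502.8, 289.6, 32.1]
tcp_rot: [[0.008, -0.056, 0.998], [-0.035, 0.998, 0.056], [-0.999, -0.036, 0.006]]
wrist_force: [-0.8, -0.6, 0.2]
opening: 40.6
```

Request:
{"api": "arm_command", "payload": {
  "deltas": [3.5, 0, 0, -0.05, 0, 3.5, 0, 0, -0.1, 0, 3.5, 0, 0, -0.1, 0, 3.5, 0, 0, -0.15, 0, 3.5, 0, 0, -0.15, 0, 3.5, 0, 0, -0.15, 0, 3.5, 0, 0, -0.15, 0, 3.5, 0, 0, -0.15, 0]
}}

```text
clock: 35.7
eef_pos: [502.8, 289.6, 32.0]
tcp_rot: [[0.007, -0.056, 0.998], [-0.036, 0.998, 0.056], [-0.999, -0.036, 0.005]]
wrist_force: [-2.8, -1.8, 8.5]
opening: 40.0
```

Request:
{"api": "arm_command", "payload": {
  "deltas": [4.5, 0, 0, 0, 0, 5.5, 0, 0, 0, 0, 7, 0, 0, 0, 0, 8.5, 0, 0, 0, 0, 8.5, 0, 0, 0, 0, 8.5, 0, 0, 1, 0, 8.5, 0, 0, 3, 0, 8.5, 0, 0, 6, 0]
}}

```text
clock: 36.5
eef_pos: [501.2, 288.8, 91.2]
tcp_rot: [[0.003, -0.056, 0.998], [-0.038, 0.998, 0.056], [-0.999, -0.038, 0.001]]
wrist_force: [-0.1, -0.1, 0.1]
opening: 85.2
```

Request:
{"api": "arm_command", "payload": {
  "deltas": [8.5, 0, 0, 3, 0, 8.5, 0, 0, 6, 0, 8.5, 0, 0, 10, 0, 8.5, -1, 3, 12, 0, 8.5, -3, 7, 12, 0, 8.5, -5, 11, 12, 0, 8.5, -7, 14, 12, 0, 8.5, -7, 14, 12, 0]
}}

```text
clock: 37.3
eef_pos: [428.6, 432.4, 212.0]
tcp_rot: [[0.003, -0.061, 0.998], [-0.035, 0.998, 0.061], [-0.999, -0.035, 0.001]]
wrist_force: [0.4, -0.5, -0.3]
opening: 85.0
```

```bash
python3 - <<'E'
from h import *
o=observe();print(o['clock'],o['eef_pos'],o['wrist_force'])
im2,_=snap('scene','s7.png');t,d=snap('top','t7.png');
k=calibration('top')
for n in ['red_bottle','yellow_bottle','green_bottle','blue_bottle']:
    print(n,[(round(q['conf'],2),np.round(q['location']),plane('top',*q['location'],60,k).round(0)) for q in find_in('top',n)[:3]])
cv2.imwrite('pics/c7.png',np.hstack([cv2.resize(t[150:300,60:260],(400,300)),cv2.resize(im2[180:330,240:440],(400,300))])[:,:,::-1])
E
```

```text
37.3 [428.58073405 432.41273932 212.04597938] [ 0.35477138 -0.48173975 -0.31355882]
red_bottle [(0.92, array([211., 421.]), array([ 518., -392.,   60.])), (0.62, array([220., 191.]), array([511.,  86.,  60.])), (0.62, array([135., 346.]), array([ 687., -249.,   60.]))]
yellow_bottle [(0.78, array([224., 155.]), array([503., 161.,  60.]))]
green_bottle [(0.97, array([228., 123.]), array([496., 226.,  60.]))]
blue_bottle [(0.73, array([227.,  93.]), array([501., 288.,  60.]))]
```

View pics/c7.png

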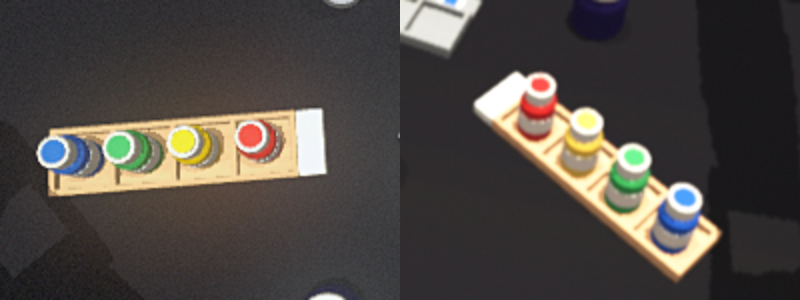

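View pics/s7.png

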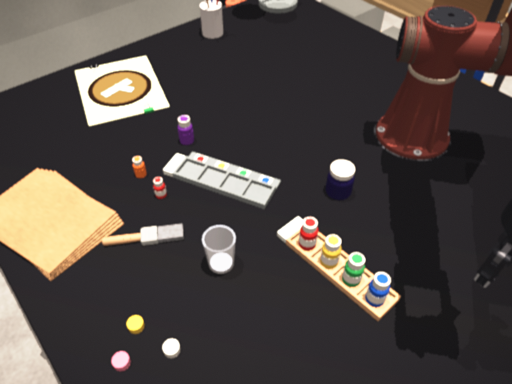

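All four look seated. Before handing in, I check uprightness by comparing cap-top positions at z=86 with the pocket centres.

```bash
python3 - <<'E'
from h import *
sd={'red':((250,138),(540,86)),'yellow':((183,141),(586,121)),'green':((118,146),(633,158)),'blue':((53,154),(684,198))}
pk={'red':(512.6,92.2),'yellow':(509.1,158),'green':(505.5,224),'blue':(502,290)}
for n,(a,b) in sd.items():
    for cam,f,x,y,R in [('top','t7',a[0]/2+60,a[1]/2+150,9),('scene','s7',(b[0]-400)/2+240,b[1]/2+180,5)]:
        h=cv2.cvtColor(cv2.imread(f'pics/{f}.png'),cv2.COLOR_BGR2HSV); m=(h[:,:,1]>90)&(h[:,:,2]>120)
        yy,xx=int(y),int(x); mm=np.zeros_like(m); mm[yy-R:yy+R+1,xx-R:xx+R+1]=m[yy-R:yy+R+1,xx-R:xx+R+1]
        _,lab,st,ce=cv2.connectedComponentsWithStats(mm.astype(np.uint8)); l=lab[yy,xx]
        print(n,cam,st[l][4],(plane(cam,ce[l][1],ce[l][0],86)[:2]-pk[n]).round(1))
E
```

```text
red top 111 [-0.2  1.9]
red scene 52 [2.9 2.9]
yellow top 109 [-0.4  3.3]
yellow scene 50 [2.7 4.4]
green top 100 [-1.1  1.3]
green scene 55 [2.2 2.4]
blue top 105 [-0.6  0.2]
blue scene 67 [3.  1.9]
```

Every cap top lies within 5 mm of its pocket centre, which fits four upright, seated bottles.

```bash
python3 -c "
from rig import *
print(close_job())"
```

```text
the job is handed in; nothing more can be done
None
```

I moved the four bottles from the grey rack into the wooden rack in the same order from its white end: red, yellow, green, blue. I handed the job in at about 37 s of the 112 s allowed. The small red, the orange and the purple bottle were left alone.

- **Last pictures:** the final top and scene views show one upright bottle in each pocket. The cap tops lie within about 5 mm of the pocket centres, which the 60 mm pockets allow for. The gripper was open and clear of everything.
- **Forces:** the largest wrist force I saw was about 9 N, when setting a bottle down.
- **Disagreements:** the cameras differ by about 3 mm from each other. The tool built up a tilt of about 2° over the moves, and no bottle leans visibly from it.
- **Detector:** in the last check it still rated the purple bottle highest for "red". I chose the red bottle by its colour and size in the picture.

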